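# Pack the coffee-machine rebuild kit

## Robot

A 6-joint arm with a two-finger parallel gripper is mounted at the origin on the work surface. World frame = base frame: x ahead of the robot, y to its left, z up, the work surface at z = 0. Lengths are in m, angles in rad, forces in N, time in s.
With the tool pointing down it reaches from about 0.375 to 0.9 m from the base axis. Payload 3.1 kg.
Tool frame: the origin (TCP) lies between the finger pads; the fingertips stand 11 mm ahead of it and the grasp point (between the pads) lies 8 mm behind it; z points along the fingers, y is the direction in which the jaws open and shut (so a half turn about z gives the same grasp; the last joint's range is limited). The gripper opens to 85 mm and grips with 20 to 120 N. Pads are 22 mm wide; open, the fingers measure 114 mm over their backs; the gripper's body (76 mm by 85 mm) begins 54 mm behind the grasp point. The pads swing forward as they close: fully open they stand 13 mm farther back than shut.
Start: joints at [0.982, 0.527, 1.433, -0, 1.181, -0.178], TCP at [0.25, 0.573, 0.242] pointing down, gripper open.
Joint ranges: [-3.08, 3.08], [-0.75, 2.2], [0.22, 2.44], [-1.43, 4.57], [0, 2.65], [-2.85, 2.85]. Speed limits (rad/s): [2.79, 2.79, 3.14, 3.14, 3.14, 3.14].

## Interface

Orientations are given as a unit quaternion [x, y, z, w].
In Python, from station import manip gives the robot as it stands.
- The arm moves only by the tool move_arm, never from a script. Its argument "deltas" is a list of rows, each a list of 5 numbers: the shift along the tool's x, y, z in units of 40 cm (1.0 is 40 cm), then the turn about the tool's z in units of 0.5 rad (1.0 is 0.5 rad), then the opening in per cent of the stroke, from 0 (shut) to 100 (fully open). In form: [[x, y, z, twist, grip], ...]. A call has exactly 8 rows; each row is the pose to reach, as a shift and turn from the pose commanded when the call began, along the tool's axes at that moment; what a row does not reach only later rows make up. A row lasts 1/12 s, in which the tool goes at most 41.7 mm and 7.16 degrees, less where a joint would pass 70% of its speed; a pose out of reach is approached as far as the arm can. A call with a number of a shift or a turn outside -1 to 1 is refused whole. A call with a gripper value outside its range is refused whole. The fingers move at their own pace and stop on an object; "force" is the grip in N (left out, the last holds). Time passes only in rows, so rows that repeat a pose let the fingers close, or fill a call up. It gives the time, the measured TCP pose, the force and the opening at its end, in the units of the state.
- manip.sense(): the state, without advancing time (a new reading comes with each control period).
- manip.snapshot(name): name is "side" or "top"; returns (picture, depth): 480x640x3 uint8, red, green, blue; 480x640 float32, m along the optical axis (not along the pixel's ray), 0 where there is no reading.
- manip.get_calibration(name): a dict with "vfov" (degrees; the focal length in pixels is half the picture's height over the tangent of half this angle, whatever the lens; pixels are square), "cx", "cy" (the principal point, pixels), "D" ([k1, k2, p1, p2, k3] as OpenCV has them; the pictures are not rectified), "pose" (4x4, takes a point from camera to world coordinates). Camera axes: x right, y down, z forward; pixel columns grow to the right and rows downward; lengths in m; the calibration is good to about 2 mm. A picture is of the moment at which its call begins. get_calibration takes no time and is no camera call.
- manip.sign_off(): hands the job in, once; it reports no verdict.
The state is a dict: "t": time; "q": joint angles; "qd": joint speeds; "tau": joint torques, N m; "tcp_pos": TCP position; "tool_rot": TCP orientation; "force": force on the tool from outside, world axes, zero at the start; "ft_torque": the same for the moment, N m; "finger_gap": opening from 0.0 (shut) to 1.0 (fully open).
Only numpy, scipy, OpenCV 4.12 (cv2) and the standard library are available. Lean on these libraries where they do the work, as an engineer would, in place of code of your own. Each camera call takes 0.05 s, during which the arm holds its last target.

## Task

Pack the rebuild kit: put the sound gear in the caddy's large round pocket, the flow meter that has both nozzles in the small round pocket, the spout in the long pocket and the solenoid valve in the short rectangular pocket, each upright (the spout lying lengthwise) and flat on the floor of its pocket. Leave the gear with the broken rim and the flow meter with only one nozzle where they are on the bench.

Things in the scene. Friction and masses are not known exactly. Their poses are not given: they have to be found in the camera images.
- gear_center (a point): Sound gear, black plastic, lying flat: toothed disc 64 mm in diameter, 14 mm thick, all teeth present; on it a central round hub 24 mm in diameter, from 14 to 40 mm above the underside, with a brass bush (top at 42 mm). Point: on its axis, 21 mm above the underside; z up. Take it by the hub. 0.06 to 0.13 kg.
- gear_broken_center (a point): Look-alike broken gear: size, material and hub as the sound gear, but about a third of its toothed rim is broken away, so that from above it is not a full circle. Point: on the hub's axis, 21 mm above its underside. It must stay where it is.
- flowmeter_center (a point): Whole flow meter: upright white drum, 42 mm in diameter, 40 mm high, with TWO nozzles 9 to 11 mm thick side by side on its +x side (y = +-10.5 mm, 29 mm above the underside, reaching x = 43 mm); small lug to x = -27 mm. Point: on the drum's axis, 21 mm above the underside; x along the nozzles, z up. Grip the drum across y, in its upper part. 0.04 to 0.09 kg.
- flowmeter_broken_center (a point): Look-alike broken flow meter: the same white drum, but with only ONE nozzle (the other has snapped off). Point: on the drum's axis, 21 mm above its underside. It must stay where it is.
- spout_center (a point): Coffee spout, lying: black housing 48 x 36 mm, 40 mm high (x = -39 to +9 mm), and a steel tube 28 mm in diameter sticking out of its end, low down, to x = +39 mm. Point: centre of the 78 x 36 mm footprint, 20 mm above the underside; x lengthwise towards the tube, y across, z up. Grip the housing across y (36 mm) in its upper part. 0.08 to 0.17 kg.
- valve_center (a point): Solenoid valve: grey coil block on a black foot, together 34 x 34 mm, 44 mm high, with a stubby brass port (12 mm thick, 9 mm above the underside) at each end along x, 46 mm over the ports. Point: its centre, 22 mm above the underside; x along the ports, z up. Grip the block across y in its upper part. 0.11 to 0.23 kg.
- nest_big_round_floor (a point): Fixed square nest, 106 mm, black with a pale pocket floor; four lie 2 by 2, 107 mm apart, in any arrangement, in a low grey caddy (wall top 16 mm above the bench). Point: centre of the pocket's floor, 7 mm above the bench, 8 mm below the nest's top; z up. This one has the LARGE ROUND pocket, 84 mm in diameter, for the gear.
- nest_small_round_floor (a point): Fixed square nest, 106 mm, black with a pale pocket floor; four lie 2 by 2, 107 mm apart, in any arrangement, in a low grey caddy (wall top 16 mm above the bench). Point: centre of the pocket's floor, 7 mm above the bench, 8 mm below the nest's top; z up. This one has the SMALL ROUND pocket, 62 mm in diameter, for the flow meter; its nozzles clear the nest's top, in any direction.
- nest_long_floor (a point): Fixed square nest, 106 mm, black with a pale pocket floor; four lie 2 by 2, 107 mm apart, in any arrangement, in a low grey caddy (wall top 16 mm above the bench). Point: centre of the pocket's floor, 7 mm above the bench, 8 mm below the nest's top; z up. This one has the LONG rectangular pocket, 98 mm along its x by 56 mm along its y, for the spout lying lengthwise, either way round.
- nest_short_floor (a point): Fixed square nest, 106 mm, black with a pale pocket floor; four lie 2 by 2, 107 mm apart, in any arrangement, in a low grey caddy (wall top 16 mm above the bench). Point: centre of the pocket's floor, 7 mm above the bench, 8 mm below the nest's top; z up. This one has the SHORT rectangular pocket, 66 mm along its x by 54 mm along its y, for the solenoid valve with its ports along x, either way round.
Things that resemble listed ones, but are neither listed nor needed, are in the scene too. Leave any green or turquoise look-alike of the part that bears spout_center alone. Leave any green or purple look-alike of the part that bears gear_center alone.

How it is judged:
At the end, for the whole second after the job is handed in: Gear, whole flow meter, spout and valve each rest in their own pocket: centre within 16 mm of its centre, height within 4 mm of lying on its floor, tilt under 0.12 rad, at rest. The broken gear and the one-nozzle flow meter are within 20 mm of where they started (horizontal distance between gear_center and nest_big_round_floor below 0.016 m and z of gear_center in the frame of nest_big_round_floor between 0.017 and 0.025 m and angle between each of gear_center, flowmeter_center, spout_center, valve_center's own z axis and vertical below 0.12 rad and linear speed of each of gear, flowmeter, spout, valve below 0.02 m/s and horizontal distance between flowmeter_center and nest_small_round_floor below 0.016 m and z of flowmeter_center in the frame of nest_small_round_floor between 0.017 and 0.025 m and horizontal distance between spout_center and nest_long_floor below 0.016 m and z of spout_center in the frame of nest_long_floor between 0.016 and 0.024 m and horizontal distance between valve_center and nest_short_floor below 0.016 m and z of valve_center in the frame of nest_short_floor between 0.018 and 0.026 m and distance of each of gear_broken_center, flowmeter_broken_center from where it was at the start of the episode below 0.02 m); the robot touches nothing.
It fails at once if the broken gear is moved by more than 20 mm (distance of gear_broken_center from where it was at the start of the episode above 0.02 m).
It fails at once if the one-nozzle flow meter is moved by more than 20 mm (distance of flowmeter_broken_center from where it was at the start of the episode above 0.02 m).
It also fails if it takes over 118 s, if anything falls off the work surface, if the arm or the gripper's body presses on something with over 40 N, if the wrist force passes 120 N, or if a joint passes its speed limit or range.

## Working session

There is one attempt and no reset: what is moved stays moved. The work goes in short steps, Python scripts to look and compute and a tool call to move; the robot and the scene stay as the last step left them, time stands still between calls to the robot, and variables do not carry over. Pictures are saved under pics/ and viewed, and the job is handed in when it is done.

Besides the shell and the picture viewer there is one more tool, called as a command line: name --pt "numbers of a row" for each row, then --argument value for the rest. move_arm: Moves the arm, as the interface text tells. Its arguments: {"type":"object","properties":{"deltas":{"type":"array","items":{"type":"array","items":{"type":"number"}}},"force":{"type":"number"}},"required":["deltas"]}

```bash
ls; mkdir -p pics; python3 - <<'E'
from station import manip
import cv2,numpy as np
print(manip.sense())
for n in("side","top"):
    p,d=manip.snapshot(n); c=manip.get_calibration(n); print(n,c)
    cv2.imwrite(f"pics/{n}0.png",p[:,:,::-1]); np.save(f"{n}0.npy",d); 
E
```

```text
pics
{'t': 0.0, 'q': array([ 9.81534002e-01,  5.28445183e-01,  1.43388418e+00, -1.28916070e-05,
        1.18140389e+00, -1.78496759e-01]), 'qd': array([ 1.38669567e-05,  8.70895912e-04, -1.83789255e-04, -1.35864861e-03,
        6.19400800e-04, -2.83801080e-03]), 'tau': array([-5.89371175e-04, -4.42348838e+01, -1.78026152e+01, -1.82335521e-04,
        8.42597539e-03, -8.93291201e-06]), 'tcp_pos': array([0.24915761, 0.57244298, 0.24135225]), 'tool_rot': array([ 2.03939394e-01,  9.78982930e-01, -9.94635817e-04, -3.95322958e-04]), 'force': array([-0.70536968, -0.65470023, -0.96349571]), 'ft_torque': array([-0.00656613,  0.03375814,  0.03909167]), 'finger_gap': 1.0021582664938216}
side {'vfov': 49.834931355630346, 'cx': 320.7031046838273, 'cy': 238.04340087463174, 'D': array([0.04766965, 0.        , 0.        , 0.        , 0.        ]), 'pose': array([[ 0.80450467, -0.42754716,  0.41228104,  0.07629451],
       [-0.59376348, -0.56171512,  0.5761259 , -0.65638054],
       [-0.0147365 , -0.7082934 , -0.70576433,  0.85305414],
       [ 0.        ,  0.        ,  0.        ,  1.        ]])}
top {'vfov': 42.040889642394795, 'cx': 311.31160594069377, 'cy': 235.91220754593053, 'D': array([-0.22553897,  0.        ,  0.        ,  0.        ,  0.        ]), 'pose': array([[-1.53454241e-03, -9.86881307e-01,  1.61440177e-01,
         2.74090023e-01],
       [-9.99916277e-01, -5.59982371e-04, -1.29276994e-02,
        -3.43124231e-03],
       [ 1.28485085e-02, -1.61446498e-01, -9.86797823e-01,
         1.54899848e+00],
       [ 0.00000000e+00,  0.00000000e+00,  0.00000000e+00,
         1.00000000e+00]])}
```

View pics/top0.png

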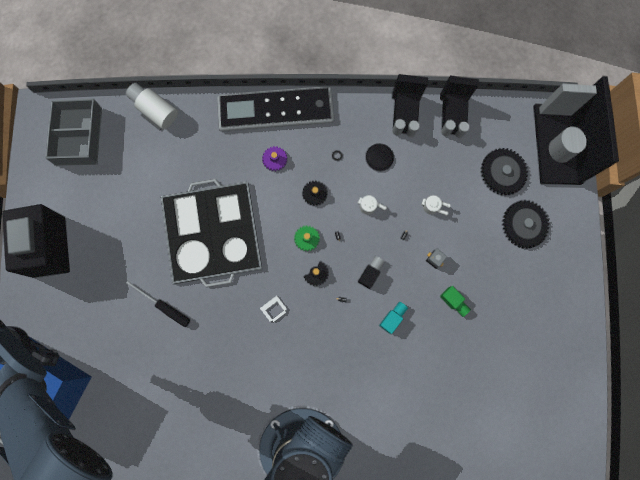

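View pics/side0.png

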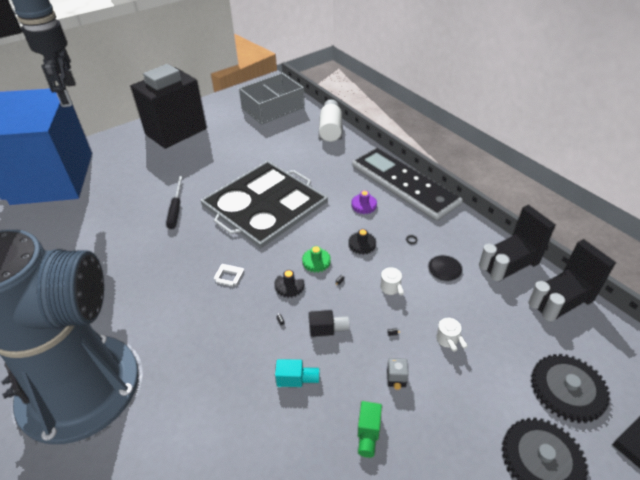

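```bash
python3 - <<'E'
import cv2,numpy as np
t=cv2.imread("pics/top0.png");s=cv2.imread("pics/side0.png")
a=cv2.resize(t[170:320,280:480],None,fx=4,fy=4,interpolation=cv2.INTER_CUBIC);cv2.imwrite("pics/c1.png",a)
a=cv2.resize(s[210:410,260:480],None,fx=3,fy=3,interpolation=cv2.INTER_CUBIC);cv2.imwrite("pics/c2.png",a)
a=cv2.resize(t[170:295,150:280],None,fx=4.8,fy=4.8,interpolation=cv2.INTER_CUBIC);cv2.imwrite("pics/c3.png",a)
E
```

```text
(no output)
```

View pics/c1.png

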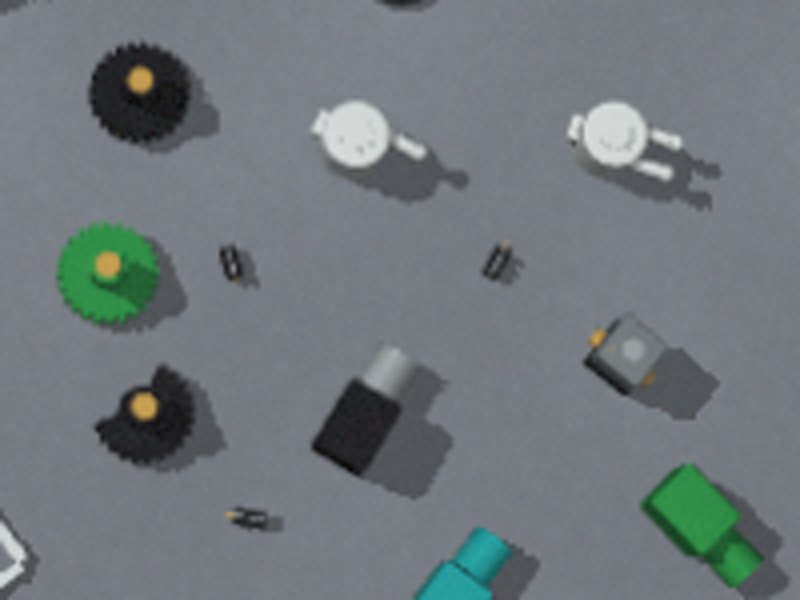

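View pics/c2.png

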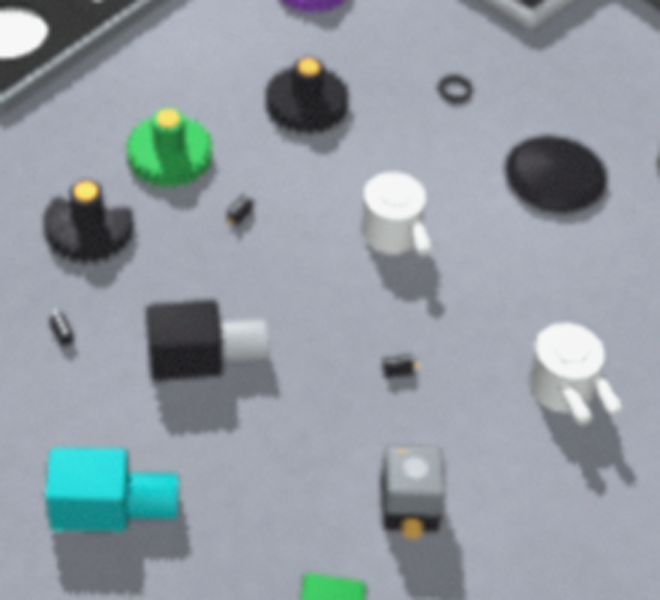

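View pics/c3.png

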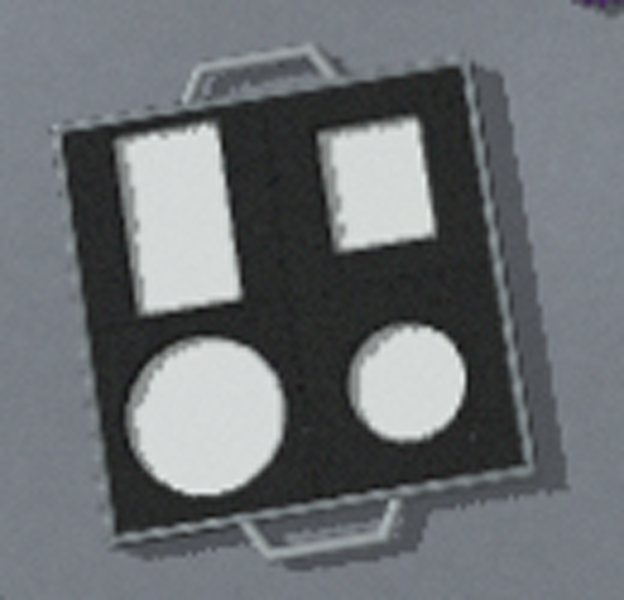

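```bash
cat > h.py <<'E'
import numpy as np,cv2
from station import manip
C={n:manip.get_calibration(n) for n in("side","top")}
def K(c):
    f=240/np.tan(np.radians(c["vfov"]/2)); return np.array([[f,0,c["cx"]],[0,f,c["cy"]],[0,0,1.]])
def rays(n,uv):
    c=C[n];u=cv2.undistortPoints(np.array(uv,float).reshape(-1,1,2),K(c),c["D"]).reshape(-1,2)
    return np.c_[u,np.ones(len(u))]
def atz(n,uv,z):
    r=rays(n,uv)@C[n]["pose"][:3,:3].T;o=C[n]["pose"][:3,3]
    return o+r*((z-o[2])/r[:,2])[:,None]
def tri(ut,us):
    A=[];b=[]
    for n,uv in(("top",ut),("side",us)):
        d=(rays(n,[uv])@C[n]["pose"][:3,:3].T)[0];d/=np.linalg.norm(d);P=np.eye(3)-np.outer(d,d)
        A.append(P);b.append(P@C[n]["pose"][:3,3])
    x=np.linalg.lstsq(sum(A),sum(b),rcond=None)[0]
    e=[np.linalg.norm(P@x-q) for P,q in zip(A,b)]
    return x,max(e)
def proj(n,p):
    T=np.linalg.inv(C[n]["pose"]);r=cv2.Rodrigues(T[:3,:3])[0]
    return cv2.projectPoints(np.array(p,float).reshape(-1,3),r,T[:3,3],K(C[n]),C[n]["D"])[0].reshape(-1,2)
def cloud(n,d):
    v,u=np.mgrid[0:480,0:640];uv=np.c_[u.ravel(),v.ravel()]
    r=rays(n,uv)*d.ravel()[:,None]
    return (r@C[n]["pose"][:3,:3].T+C[n]["pose"][:3,3]).reshape(480,640,3)
E
python3 - <<'E'
from h import *
np.set_printoptions(precision=4,suppress=True)
for k,a,b in[("gear",(315,189.75),(362.7,232)),("gbrk",(316,271.5),(288.7,273.3)),("flow",(433.5,203.25),(449,327.3)),("fbrk",(369,203.25),(391.3,274.3)),("valve",(438,257.5),(398.3,365.7)),("spout",(370,275),(321,317.3))]:
    print(k,*tri(a,b))
P=cloud("top",np.load("top0.npy"));Q=cloud("side",np.load("side0.npy"))
for k,(u,v) in dict(gear=(315,190),gbrk=(316,272),flow=(433,203),fbrk=(369,203),valve=(438,257),spout=(369,276),pl=(186,215),ps=(229,208),pbr=(193,257),psr=(235,249),bench=(330,300)).items(): print(k,P[v,u])
for k,c,lo,hi in[("gear",None,.038,.05)]: pass
def rect(ctr,lo,hi,rad):
    for nm,X in(("top",P),("side",Q)):
        X=X.reshape(-1,3);m=(np.hypot(X[:,0]-ctr[0],X[:,1]-ctr[1])<rad)&(X[:,2]>lo)&(X[:,2]<hi)
        if m.sum()<5: print(nm,m.sum());continue
        r=cv2.minAreaRect(X[m,:2].astype(np.float32));print(nm,m.sum(),np.round(r[0],4),np.round(r[1],4),round(r[2],1),"zmed",np.median(X[m,2]).round(4))
for k,(u,v),lo,hi,rad in[("gear",(315,190),.036,.06,.03),("flow",(433,203),.034,.06,.06),("fbrk",(369,203),.034,.06,.06),("valve",(438,257),.036,.06,.035),("spout",(369,276),.034,.06,.045)]:
    print(k);rect(P[v,u],lo,hi,rad)
# pocket floors
im=cv2.imread("pics/top0.png").min(2)
n,l,st,ce=cv2.connectedComponentsWithStats(((im>170)).astype(np.uint8))
for i in range(1,n):
    x,y,w,h,a=st[i]
    if a>150 and 160<x<260 and y>170:
        v,u=np.where(l==i); p=atz("top",np.c_[u,v],.007)[:,:2].astype(np.float32);r=cv2.minAreaRect(p);print("pocket",ce[i],np.round(r[0],4),np.round(r[1],4),round(r[2],1),"meanc",p.mean(0))
ims=cv2.imread("pics/side0.png").min(2)
n,l,st,ce=cv2.connectedComponentsWithStats(((ims>170)).astype(np.uint8))
for i in range(1,n):
    x,y,w,h,a=st[i]
    if a>150 and 200<x<330 and 160<y<240:
        v,u=np.where(l==i); p=atz("side",np.c_[u,v],.007)[:,:2].astype(np.float32);r=cv2.minAreaRect(p);print("pocketS",ce[i],np.round(r[0],4),np.round(r[1],4),round(r[2],1),"meanc",p.mean(0))
E
```

```text
gear [ 0.6382 -0.033   0.0384] 0.0008529541535900459
gbrk [ 0.4349 -0.0351  0.0393] 0.001550994414380188
flow [ 0.6046 -0.3295  0.0363] 6.327622076207089e-05
fbrk [ 0.6039 -0.1668  0.0398] 0.000829113661908075
valve [ 0.4678 -0.3354  0.0428] 0.0010727575553482434
spout [ 0.4245 -0.166   0.0374] 0.0004330183068479459
gear [ 0.6358 -0.0325  0.0427]
gbrk [ 0.4325 -0.0345  0.037 ]
flow [ 0.6038 -0.3269  0.0432]
fbrk [ 0.6032 -0.1661  0.0422]
valve [ 0.4673 -0.3334  0.0493]
spout [ 0.4221 -0.1633  0.0412]
pl [0.5794 0.2933 0.0095]
ps [0.5982 0.1846 0.0049]
pbr [0.4731 0.2732 0.0041]
psr [0.4939 0.1677 0.0012]
bench [ 0.3662 -0.0696  0.005 ]
gear
top 67 [ 0.6377 -0.0325] [0.02   0.0237] 89.2 zmed 0.042
side 59 [ 0.6368 -0.0341] [0.0201 0.0209] 1.3 zmed 0.0381
flow
top 226 [ 0.5977 -0.3372] [0.0612 0.0419] 56.3 zmed 0.0395
side 328 [ 0.6    -0.3372] [0.0619 0.0404] 54.2 zmed 0.0383
fbrk
top 211 [ 0.6046 -0.176 ] [0.0375 0.0615] 9.1 zmed 0.0399
side 249 [ 0.5976 -0.1728] [0.0604 0.0395] 47.3 zmed 0.0379
valve
top 179 [ 0.4676 -0.334 ] [0.0334 0.0345] 48.5 zmed 0.0442
side 362 [ 0.4683 -0.335
[... 232 characters left out ...]
.5976 0.1844]
pocket [187.4168 215.2677] [0.5802 0.2906] [0.093  0.0504] 9.5 meanc [0.5792 0.2901]
pocket [235.2253 249.2937] [0.4932 0.1659] [0.0556 0.0528] 0.8 meanc [0.4924 0.1665]
pocket [193.1939 256.6069] [0.4741 0.2728] [0.0743 0.0796] 45.6 meanc [0.4737 0.2722]
pocketS [265.5982 181.5305] [0.5813 0.2899] [0.0945 0.0509] 9.4 meanc [0.5804 0.2896]
pocketS [233.7713 201.1221] [0.4756 0.2721] [0.0788 0.0758] 24.1 meanc [0.4752 0.2718]
pocketS [294.3113 199.6604] [0.5992 0.1846] [0.0626 0.0491] 9.7 meanc [0.599  0.1843]
pocketS [331.6319 224.492 ] [0.631  0.0516] [0.203 0.144] 24.3 meanc [0.6193 0.0561]
pocketS [262.3806 220.9645] [0.4938 0.166 ] [0.0493 0.0602] 52.7 meanc [0.4935 0.1661]
```

```bash
cat > ov.py <<'E'
from h import *
def box(c,a,x0,x1,y0,y1,z):
    R=np.array([[np.cos(a),-np.sin(a)],[np.sin(a),np.cos(a)]])
    p=np.array([[x0,y0],[x1,y0],[x1,y1],[x0,y1]])@R.T+c
    return np.c_[p,np.full(4,z)]
def circ(c,r,z):
    t=np.linspace(0,2*np.pi,40);return np.c_[c[0]+r*np.cos(t),c[1]+r*np.sin(t),np.full(40,z)]
def draw(n,src,polys,roi,f,out):
    im=cv2.imread(src);x,y,w,h=roi;im=cv2.resize(im[y:y+h,x:x+w],None,fx=f,fy=f,interpolation=cv2.INTER_CUBIC)
    for p in polys:
        q=(proj(n,p)-[x,y]+.5)*f-.5
        cv2.polylines(im,[np.round(q).astype(int)],True,(0,0,255),1)
    cv2.imwrite(out,im)
E
python3 - <<'E'
from ov import *
d=np.radians
fl=np.array([.604,-.3285]);va=np.array([.468,-.3345]);sp=np.array([.4235,-.1655])
sa=d(-31);sp=sp+.015*np.array([np.cos(sa),np.sin(sa)]);fa=d(-103);print(sp)
P=[circ(fl,.021,.04),circ((.6372,-.0332),.032,.014),circ((.6372,-.0332),.012,.04),box(va,d(49),-.017,.017,-.017,.017,.044),box(va,d(49),-.023,.023,-.006,.006,.009),
 box(sp,sa,-.039,.009,-.018,.018,.04),box(sp,sa,.009,.039,-.014,.014,.014),box(fl,fa,0,.043,5/1000,16/1000,.029),box(fl,fa,0,.043,-16/1000,-5/1000,.029)]
draw("top","pics/top0.png",P,(290,170,180,130),4.4,"pics/o1.png")
draw("side","pics/side0.png",P,(270,215,210,180),3.3,"pics/o2.png")
E
```

```text
[ 0.43635751 -0.17322557]
```

View pics/o1.png

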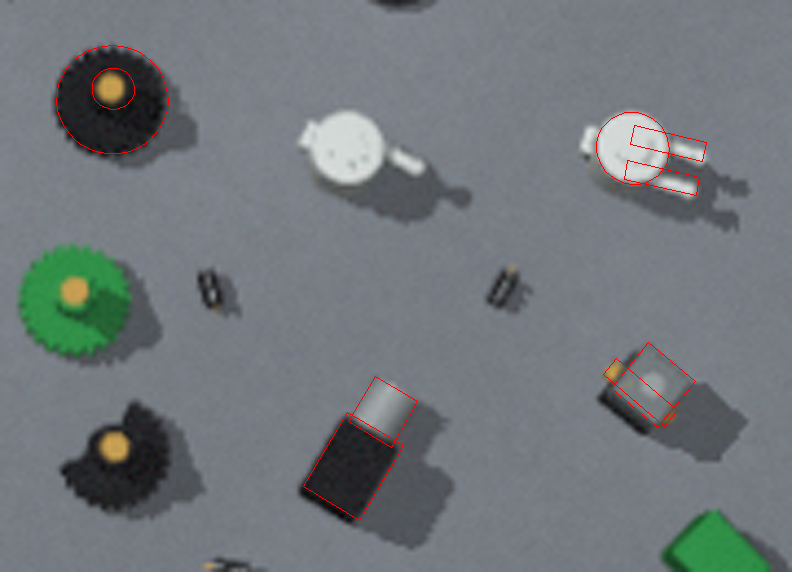

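View pics/o2.png

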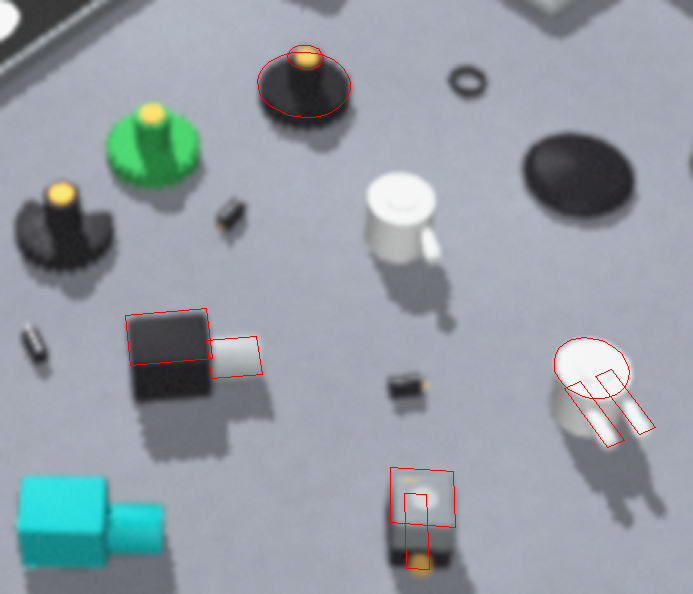

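```bash
cat > plan.py <<'E'
import sys,numpy as np
from station import manip
from scipy.spatial.transform import Rotation as R
s=manip.sense();Rm=R.from_quat(s["tool_rot"]).as_matrix();p=s["tcp_pos"]
phi=np.degrees(np.arctan2(Rm[1,1],Rm[0,1]))
print("t",round(s["t"],2),"tcp",p.round(4),"phi",phi.round(1),"q6",s["q"][5].round(2),"gap",round(s["finger_gap"],3),"F",s["force"].round(1),"tiltxy",Rm[:2,2].round(4))
for a in sys.argv[1:]:
    x,y,z,*f=map(float,a.split(","))
    d=Rm.T@(np.array([x,y,z])-p)/.4
    tw=0
    if f: dphi=(f[0]-phi+90)%180-90; tw=-np.radians(dphi)/.5
    print(a,"->",d.round(4),"twist",round(tw,3))
E
python3 plan.py .45,.26,.2,66 .6372,-.0332,.1,66
```

```text
t 0.1 tcp [0.2492 0.5725 0.2414] phi 66.5 q6 -0.18 gap 1.003 F [-0.   0.1 -0.8] tiltxy [-0.0011 -0.0016]
.45,.26,.2,66 -> [-0.7722 -0.5155  0.1043] twist 0.016
.6372,-.0332,.1,66 -> [-1.4941 -1.0001  0.355 ] twist 0.016
```

move_arm --pt "-0.772 -0.515 0.1 0 60" --pt "-0.772 -0.515 0.1 0 60" --pt "-0.772 -0.515 0.1 0 60" --pt "-0.772 -0.515 0.1 0 60" --pt "-0.772 -0.515 0.1 0 60" --pt "-0.772 -0.515 0.1 0 60" --pt "-0.772 -0.515 0.1 0 60" --pt "-0.772 -0.515 0.1 0 60" --force 40

```text
t: 0.77
tcp_pos: [0.4293, 0.2924, 0.2062]
tool_rot: [0.204, 0.979, -0.0, -0.0]
force: [0.9, 1.1, 0.1]
finger_gap: 0.599
```

```bash
python3 plan.py .6372,-.0332,.09,66
```

```text
t 0.77 tcp [0.4293 0.2924 0.2062] phi 66.5 q6 -0.78 gap 0.599 F [0.9 1.1 0.1] tiltxy [-0.0006 -0.0002]
.6372,-.0332,.09,66 -> [-0.8016 -0.5389  0.2903] twist 0.017
```

move_arm --pt "-0.8 -0.539 0.29 0 60" --pt "-0.8 -0.539 0.29 0 60" --pt "-0.8 -0.539 0.29 0 60" --pt "-0.8 -0.539 0.29 0 60" --pt "-0.8 -0.539 0.29 0 60" --pt "-0.8 -0.539 0.29 0 60" --pt "-0.8 -0.539 0.29 0 60" --pt "-0.8 -0.539 0.29 0 60"

```text
t: 1.43
tcp_pos: [0.6008, 0.0231, 0.1096]
tool_rot: [0.204, 0.979, 0.0, -0.001]
force: [-0.1, -0.2, -0.9]
finger_gap: 0.606
```

```bash
python3 plan.py .6372,-.0332,.09,66
```

```text
t 1.43 tcp [0.6008 0.0231 0.1096] phi 66.4 q6 -1.31 gap 0.606 F [-0.1 -0.2 -0.9] tiltxy [-0.001   0.0002]
.6372,-.0332,.09,66 -> [-0.1398 -0.0927  0.0488] twist 0.015
```

move_arm --pt "-0.14 -0.093 0.049 0 60" --pt "-0.14 -0.093 0.049 0 60" --pt "-0.14 -0.093 0.049 0 60" --pt "-0.14 -0.093 0.049 0 60" --pt "-0.14 -0.093 0.049 0 60" --pt "-0.14 -0.093 0.049 0 60" --pt "-0.14 -0.093 0.049 0 60" --pt "-0.14 -0.093 0.049 0 60"

```text
t: 2.1
tcp_pos: [0.6364, -0.03, 0.0915]
tool_rot: [0.203, 0.979, 0.0, 0.0]
force: [-0.3, 0.1, -0.4]
finger_gap: 0.603
```

```bash
python3 plan.py .6372,-.0332,.028,66; python3 - <<'E'
from h import *
for n in("top","side"):
    p,d=manip.snapshot(n); cv2.imwrite(f"pics/{n}1.png",p[:,:,::-1])
    u,v=proj(n,[.6372,-.0332,.04])[0].astype(int); x=max(0,u-70);y=max(0,v-70)
    cv2.imwrite(f"pics/{n}1c.png",cv2.resize(p[y:y+140,x:x+140,::-1],None,fx=4,fy=4))
E
```

```text
t 2.1 tcp [ 0.6364 -0.03    0.0915] phi 66.6 q6 -1.38 gap 0.603 F [-0.3  0.1 -0.4] tiltxy [0.     0.0001]
.6372,-.0332,.028,66 -> [-0.005  -0.0065  0.1589] twist 0.02
```

View pics/side1c.png

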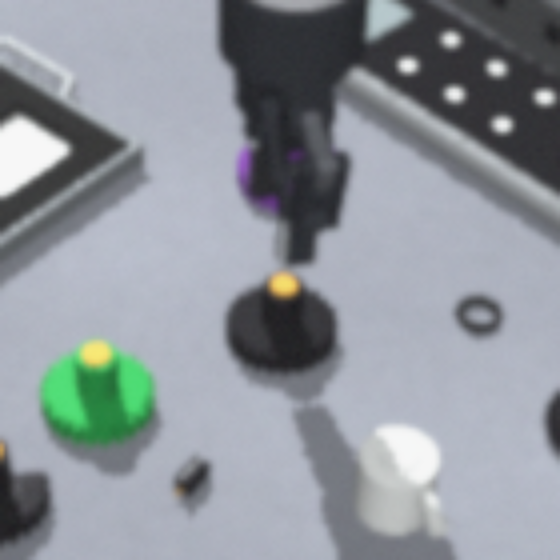

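View pics/top1c.png

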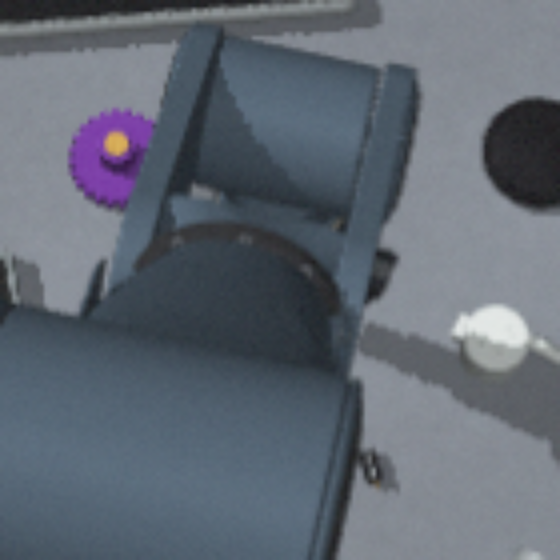

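move_arm --pt "-0.005 -0.007 0.04 0 60" --pt "-0.005 -0.007 0.09 0 60" --pt "-0.005 -0.007 0.13 0 60" --pt "-0.005 -0.007 0.158 0 60" --pt "-0.005 -0.007 0.158 0 60" --pt "-0.005 -0.007 0.158 0 60" --pt "-0.005 -0.007 0.158 0 10" --pt "-0.005 -0.007 0.158 0 10"

```text
t: 2.87
tcp_pos: [0.6385, -0.0349, 0.029]
tool_rot: [0.204, 0.979, 0.0, 0.001]
force: [1.1, 1.5, 2.3]
finger_gap: 0.329
```

move_arm --pt "0 0 0 0 10" --pt "0 0 0 0 10" --pt "0 0 0 0 10" --pt "0 0 0 0 10" --pt "0 0 -0.01 0 10" --pt "0 0 -0.05 0 10" --pt "0 0 -0.1 0 10" --pt "0 0 -0.15 0 10"

```text
t: 3.53
tcp_pos: [0.6364, -0.0347, 0.0876]
tool_rot: [0.204, 0.979, -0.0, -0.001]
force: [1.4, 0.1, -0.3]
finger_gap: 0.265
```

```bash
python3 plan.py .475,.272,.1 ; python3 - <<'E'
from h import *
for n in("top","side"):
    p,d=manip.snapshot(n); cv2.imwrite(f"pics/{n}2.png",p[:,:,::-1])
    u,v=proj(n,[.6372,-.0332,.08])[0].astype(int); x=max(0,u-70);y=max(0,v-70)
    cv2.imwrite(f"pics/{n}2c.png",cv2.resize(p[y:y+140,x:x+140,::-1],None,fx=4,fy=4))
E
```

```text
t 3.53 tcp [ 0.6364 -0.0347  0.0876] phi 66.5 q6 -1.39 gap 0.265 F [ 1.4  0.1 -0.3] tiltxy [-0.0029  0.0006]
.475,.272,.1 -> [ 0.6763  0.5416 -0.0294] twist 0
```

View pics/side2c.png

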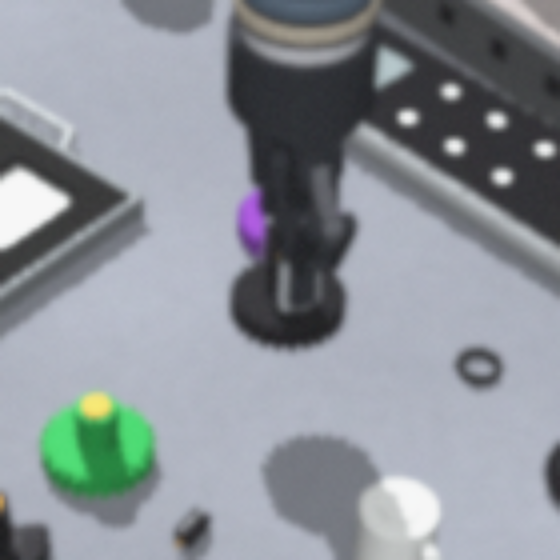

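move_arm --pt "0.1 0.08 -0.04 0 10" --pt "0.676 0.542 -0.03 0 10" --pt "0.676 0.542 -0.03 0 10" --pt "0.676 0.542 -0.03 0 10" --pt "0.676 0.542 -0.03 0 10" --pt "0.676 0.542 -0.03 0 10" --pt "0.676 0.542 -0.03 0 10" --pt "0.676 0.542 -0.03 0 10"

```text
t: 4.3
tcp_pos: [0.4813, 0.2597, 0.0989]
tool_rot: [0.204, 0.979, -0.001, -0.001]
force: [0.2, 0.2, -0.8]
finger_gap: 0.264
```

move_arm --pt "0.06 0.048 0 0 10" --pt "0.06 0.048 0 0 10" --pt "0.06 0.048 0 0 10" --pt "0.06 0.048 0 0 10" --pt "0.06 0.048 0 0 10" --pt "0.06 0.048 0 0 10" --pt "0.06 0.048 0 0 10" --pt "0.06 0.048 0 0 10"

```text
t: 4.97
tcp_pos: [0.4696, 0.2848, 0.0998]
tool_rot: [0.205, 0.979, -0.0, 0.0]
force: [-0.1, -0.8, -0.6]
finger_gap: 0.264
```

```bash
python3 plan.py .475,.272,.037 
```

```text
t 4.97 tcp [0.4696 0.2848 0.0998] phi 66.4 q6 -0.82 gap 0.264 F [-0.1 -0.8 -0.6] tiltxy [ 0. -0.]
.475,.272,.037 -> [-0.0253 -0.0238  0.157 ] twist 0
```

move_arm --pt "-0.025 -0.024 0.05 0 10" --pt "-0.025 -0.024 0.09 0 10" --pt "-0.025 -0.024 0.12 0 10" --pt "-0.025 -0.024 0.145 0 10" --pt "-0.025 -0.024 0.156 0 10" --pt "-0.025 -0.024 0.156 0 10" --pt "-0.025 -0.024 0.156 0 10" --pt "-0.025 -0.024 0.156 0 10"

```text
t: 5.63
tcp_pos: [0.4747, 0.2731, 0.0378]
tool_rot: [0.204, 0.979, 0.0, 0.0]
force: [0.1, 0.3, 0.6]
finger_gap: 0.266
```

```bash
python3 plan.py .475,.272,.037 
```

```text
t 5.63 tcp [0.4747 0.2731 0.0378] phi 66.5 q6 -0.84 gap 0.266 F [0.1 0.3 0.6] tiltxy [0.001  0.0003]
.475,.272,.037 -> [-0.0018 -0.0021  0.0021] twist 0
```

Down a further 1.5 mm, release, lift.

move_arm --pt "0 0 0.004 0 10" --pt "0 0 0.004 0 10" --pt "0 0 0.004 0 50" --pt "0 0 0.004 0 50" --pt "0 0 0.004 0 50" --pt "0 0 0.004 0 50" --pt "0 0 -0.08 0 60" --pt "0 0 -0.2 0 75"

```text
t: 6.3
tcp_pos: [0.4716, 0.2719, 0.1084]
tool_rot: [0.204, 0.979, -0.002, -0.004]
force: [1.1, -0.2, -0.3]
finger_gap: 0.723
```

```bash
python3 plan.py .604,-.328,.13,-13
```

```text
t 6.3 tcp [0.4716 0.2719 0.1084] phi 66.4 q6 -0.84 gap 0.723 F [ 1.1 -0.2 -0.3] tiltxy [-0.0092 -0.003 ]
.604,-.328,.13,-13 -> [-0.9023 -1.2428 -0.0524] twist 2.773
```

```bash
python3 plan.py .4278,-.1681,.13,59
```

```text
t 6.3 tcp [0.4716 0.2719 0.1084] phi 66.4 q6 -0.84 gap 0.723 F [ 1.1 -0.2 -0.3] tiltxy [-0.0092 -0.003 ]
.4278,-.1681,.13,59 -> [-0.3388 -1.0524 -0.0495] twist 0.26
```

move_arm --pt "-0.3 -1.0 -0.04 0.26 75" --pt "-0.3 -1.0 -0.04 0.26 75" --pt "-0.3 -1.0 -0.04 0.26 75" --pt "-0.3 -1.0 -0.04 0.26 75" --pt "-0.3 -1.0 -0.04 0.26 75" --pt "-0.3 -1.0 -0.04 0.26 75" --pt "-0.3 -1.0 -0.04 0.26 75" --pt "-0.3 -1.0 -0.04 0.26 75"

```text
t: 6.97
tcp_pos: [0.434, -0.0596, 0.1241]
tool_rot: [0.267, 0.964, -0.0, 0.0]
force: [1.4, -1.0, -0.5]
finger_gap: 0.746
```

```bash
python3 plan.py .4278,-.1681,.10,59
```

```text
t 6.97 tcp [ 0.434  -0.0596  0.1241] phi 59.0 q6 -1.42 gap 0.746 F [ 1.4 -1.  -0.5] tiltxy [ 0.0003 -0.0001]
.4278,-.1681,.10,59 -> [-0.1262 -0.2406  0.0603] twist 0.001
```

move_arm --pt "-0.12 -0.23 0.06 0 75" --pt "-0.12 -0.23 0.06 0 75" --pt "-0.12 -0.23 0.06 0 75" --pt "-0.12 -0.23 0.06 0 75" --pt "-0.12 -0.23 0.06 0 75" --pt "-0.12 -0.23 0.06 0 75" --pt "-0.12 -0.23 0.06 0 75" --pt "-0.12 -0.23 0.06 0 75"

```text
t: 7.63
tcp_pos: [0.4283, -0.1598, 0.1001]
tool_rot: [0.266, 0.964, 0.0, -0.0]
force: [1.3, 0.6, 0.7]
finger_gap: 0.752
```

```bash
python3 plan.py .4278,-.1681,.023,59
```

```text
t 7.63 tcp [ 0.4283 -0.1598  0.1001] phi 59.1 q6 -1.63 gap 0.752 F [1.3 0.6 0.7] tiltxy [-0.0003  0.0003]
.4278,-.1681,.023,59 -> [-0.0097 -0.0184  0.1928] twist 0.005
```

move_arm --pt "-0.01 -0.018 0.0 0 75" --pt "-0.01 -0.018 0.05 0 75" --pt "-0.01 -0.018 0.1 0 75" --pt "-0.01 -0.018 0.14 0 75" --pt "-0.01 -0.018 0.17 0 75" --pt "-0.01 -0.018 0.19 0 75" --pt "-0.01 -0.018 0.19 0 75" --pt "-0.01 -0.018 0.19 0 75"

```text
t: 8.3
tcp_pos: [0.4282, -0.1695, 0.0238]
tool_rot: [0.267, 0.964, 0.0, -0.0]
force: [-0.0, -0.2, -0.6]
finger_gap: 0.753
```

```bash
python3 plan.py .4278,-.1681,.023,59
```

```text
t 8.3 tcp [ 0.4282 -0.1695  0.0238] phi 59.1 q6 -1.65 gap 0.753 F [-0.  -0.2 -0.6] tiltxy [-0.0003  0.0002]
.4278,-.1681,.023,59 -> [0.0026 0.0024 0.0021] twist 0.002
```

move_arm --pt "0 0 0 0 20" --pt "0 0 0 0 20" --pt "0 0 0 0 20" --pt "0 0 0 0 20" --pt "0 0 -0.01 0 20" --pt "0 0 -0.06 0 20" --pt "0 0 -0.13 0 20" --pt "0 0 -0.2 0 20" --force 50

```text
t: 8.97
tcp_pos: [0.4272, -0.1691, 0.1043]
tool_rot: [0.267, 0.964, 0.0, -0.001]
force: [1.1, 0.1, -1.0]
finger_gap: 0.413
```

```bash
python3 plan.py .5711,.2884,.11,99.5;python3 - <<'E'
from h import *
for n in("side",):
    p,d=manip.snapshot(n); cv2.imwrite(f"pics/{n}3.png",p[:,:,::-1])
E
```

```text
t 8.97 tcp [ 0.4272 -0.1691  0.1043] phi 59.0 q6 -1.65 gap 0.413 F [ 1.1  0.1 -1. ] tiltxy [-0.0024  0.0016]
.5711,.2884,.11,99.5 -> [ 0.2806  1.1656 -0.0132] twist -1.413
```

View pics/side3.png

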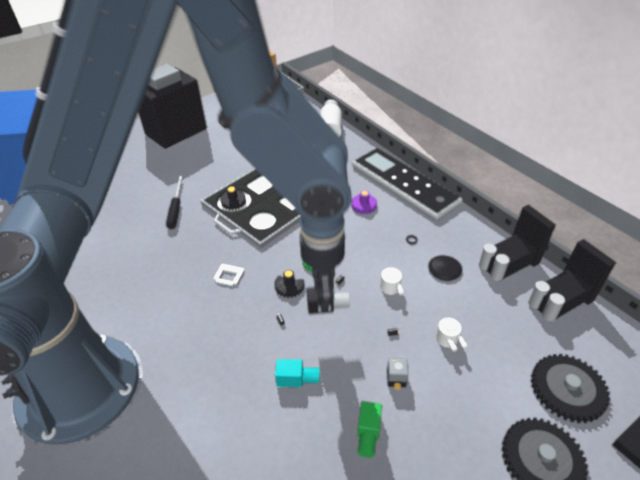

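move_arm --pt "0.19 0.8 -0.03 -0.7 20" --pt "0.19 0.8 -0.03 -0.7 20" --pt "0.19 0.8 -0.03 -0.7 20" --pt "0.19 0.8 -0.03 -0.7 20" --pt "0.19 0.8 -0.03 -0.7 20" --pt "0.19 0.8 -0.03 -0.7 20" --pt "0.19 0.8 -0.03 -0.7 20" --pt "0.19 0.8 -0.03 -0.7 20"

```text
t: 9.68
tcp_pos: [0.5277, 0.1464, 0.116]
tool_rot: [0.095, 0.995, 0.0, -0.0]
force: [0.3, -1.5, -2.5]
finger_gap: 0.409
```

```bash
python3 plan.py .5711,.2884,.11,99.5
```

```text
t 9.68 tcp [0.5277 0.1464 0.116 ] phi 79.1 q6 -1.31 gap 0.409 F [ 0.3 -1.5 -2.5] tiltxy [-0.0001  0.0001]
.5711,.2884,.11,99.5 -> [-0.0396  0.3691  0.015 ] twist -0.711
```

move_arm --pt "-0.04 0.36 0.015 -0.71 20" --pt "-0.04 0.36 0.015 -0.71 20" --pt "-0.04 0.36 0.015 -0.71 20" --pt "-0.04 0.36 0.015 -0.71 20" --pt "-0.04 0.36 0.015 -0.71 20" --pt "-0.04 0.36 0.015 -0.71 20" --pt "-0.04 0.36 0.015 -0.71 20" --pt "-0.04 0.36 0.015 -0.71 20"

```text
t: 10.35
tcp_pos: [0.5699, 0.2807, 0.1096]
tool_rot: [-0.081, 0.997, -0.0, -0.001]
force: [-0.4, -0.1, -0.6]
finger_gap: 0.413
```

```bash
python3 plan.py .5711,.2884,.031,99.5
```

```text
t 10.35 tcp [0.5699 0.2807 0.1096] phi 99.3 q6 -1.45 gap 0.413 F [-0.4 -0.1 -0.6] tiltxy [-0.0019 -0.0009]
.5711,.2884,.031,99.5 -> [-0.0064  0.0185  0.1964] twist -0.006
```

move_arm --pt "-0.006 0.018 0.0 0 20" --pt "-0.006 0.018 0.04 0 20" --pt "-0.006 0.018 0.09 0 20" --pt "-0.006 0.018 0.13 0 20" --pt "-0.006 0.018 0.16 0 20" --pt "-0.006 0.018 0.18 0 20" --pt "-0.006 0.018 0.192 0 20" --pt "-0.006 0.018 0.192 0 20"

```text
t: 11.02
tcp_pos: [0.5721, 0.2895, 0.0329]
tool_rot: [-0.082, 0.997, -0.0, -0.0]
force: [0.6, -0.5, -0.7]
finger_gap: 0.411
```

```bash
python3 plan.py .5711,.2884,.031,99.5
```

```text
t 11.02 tcp [0.5721 0.2895 0.0329] phi 99.4 q6 -1.44 gap 0.411 F [ 0.6 -0.5 -0.7] tiltxy [-0.0001 -0.    ]
.5711,.2884,.031,99.5 -> [ 0.003  -0.0023  0.0047] twist -0.004
```

move_arm --pt "0 0 0.005 0 20" --pt "0 0 0.005 0 20" --pt "0 0 0.005 0 62" --pt "0 0 0.005 0 62" --pt "0 0 0.005 0 62" --pt "0 0 0.0 0 62" --pt "0 0 -0.08 0 70" --pt "0 0 -0.2 0 75"

```text
t: 11.68
tcp_pos: [0.5689, 0.2887, 0.1037]
tool_rot: [-0.082, 0.997, -0.001, -0.005]
force: [0.7, 0.1, -0.6]
finger_gap: 0.747
```

```bash
python3 plan.py .4683,-.3345,.12,139 .604,-.3280,.12,-13
```

```text
t 11.68 tcp [0.5689 0.2887 0.1037] phi 99.4 q6 -1.44 gap 0.747 F [ 0.7  0.1 -0.6] tiltxy [-0.0092 -0.0028]
.4683,-.3345,.12,139 -> [ 0.5029 -1.496  -0.0341] twist -1.382
.604,-.3280,.12,-13 -> [ 0.1655 -1.5354 -0.0372] twist -2.36
```

move_arm --pt "0.05 -0.6 -0.05 1 75" --pt "0.05 -0.6 -0.05 1 75" --pt "0.05 -0.6 -0.05 1 75" --pt "0.05 -0.6 -0.05 1 75" --pt "0.05 -0.6 -0.05 1 75" --pt "0.05 -0.6 -0.05 1 75" --pt "0.05 -0.6 -0.05 1 75" --pt "0.05 -0.6 -0.05 1 75"

```text
t: 12.35
tcp_pos: [0.592, 0.0475, 0.1273]
tool_rot: [0.169, 0.986, 0.0, 0.001]
force: [-0.6, -0.2, -1.0]
finger_gap: 0.748
```

```bash
python3 plan.py .604,-.3280,.12,-13
```

```text
t 12.35 tcp [0.592  0.0475 0.1273] phi 70.5 q6 -1.34 gap 0.748 F [-0.6 -0.2 -1. ] tiltxy [0.001  0.0001]
.604,-.3280,.12,-13 -> [-0.3414 -0.875   0.0181] twist 2.915
```

move_arm --pt "-0.2 -0.5 0 1 75" --pt "-0.2 -0.5 0 1 75" --pt "-0.2 -0.5 0 1 75" --pt "-0.2 -0.5 0 1 75" --pt "-0.2 -0.5 0 1 75" --pt "-0.2 -0.5 0 1 75" --pt "-0.2 -0.5 0 1 75" --pt "-0.2 -0.5 0 1 75"

```text
t: 13.02
tcp_pos: [0.6007, -0.164, 0.1264]
tool_rot: [0.406, 0.914, 0.0, -0.001]
force: [0.2, -0.0, -0.3]
finger_gap: 0.749
```

```bash
python3 plan.py .604,-.3280,.12,-13
```

```text
t 13.02 tcp [ 0.6007 -0.164   0.1264] phi 42.1 q6 -1.18 gap 0.749 F [ 0.2 -0.  -0.3] tiltxy [-0.0012  0.0015]
.604,-.3280,.12,-13 -> [-0.3096 -0.2688  0.0154] twist 1.924
```

move_arm --pt "-0.31 -0.27 0 0.96 75" --pt "-0.31 -0.27 0 0.96 75" --pt "-0.31 -0.27 0 0.96 75" --pt "-0.31 -0.27 0 0.96 75" --pt "-0.31 -0.27 0 0.96 75" --pt "-0.31 -0.27 0 0.96 75" --pt "-0.31 -0.27 0 0.96 75" --pt "-0.31 -0.27 0 0.96 75"

```text
t: 13.68
tcp_pos: [0.6041, -0.3263, 0.1263]
tool_rot: [0.61, 0.792, 0.0, -0.001]
force: [0.2, 0.3, -0.2]
finger_gap: 0.752
```

```bash
python3 plan.py .604,-.3280,.1,-13
```

```text
t 13.68 tcp [ 0.6041 -0.3263  0.1263] phi 14.8 q6 -0.92 gap 0.752 F [ 0.2  0.3 -0.2] tiltxy [-0.0018  0.0021]
.604,-.3280,.1,-13 -> [-0.0041 -0.0013  0.0658] twist 0.971
```

move_arm --pt "-0.004 -0.001 0.066 0.97 75" --pt "-0.004 -0.001 0.066 0.97 75" --pt "-0.004 -0.001 0.066 0.97 75" --pt "-0.004 -0.001 0.066 0.97 75" --pt "-0.004 -0.001 0.066 0.97 75" --pt "-0.004 -0.001 0.066 0.97 75" --pt "-0.004 -0.001 0.066 0.97 75" --pt "-0.004 -0.001 0.066 0.97 75"

```text
t: 14.35
tcp_pos: [0.6043, -0.3307, 0.1005]
tool_rot: [0.783, 0.622, 0.0, -0.0]
force: [0.4, 0.8, 0.3]
finger_gap: 0.751
```

```bash
python3 plan.py .604,-.3280,.024,-13
```

```text
t 14.35 tcp [ 0.6043 -0.3307  0.1005] phi -13.0 q6 -0.44 gap 0.751 F [0.4 0.8 0.3] tiltxy [-0.      0.0001]
.604,-.3280,.024,-13 -> [ 0.0065 -0.0023  0.1913] twist -0.001
```

move_arm --pt "0.006 -0.002 0.0 0 75" --pt "0.006 -0.002 0.05 0 75" --pt "0.006 -0.002 0.1 0 75" --pt "0.006 -0.002 0.14 0 75" --pt "0.006 -0.002 0.17 0 75" --pt "0.006 -0.002 0.19 0 75" --pt "0.006 -0.002 0.19 0 75" --pt "0.006 -0.002 0.19 0 75"

```text
t: 15.02
tcp_pos: [0.6039, -0.3291, 0.0242]
tool_rot: [0.784, 0.621, -0.0, -0.0]
force: [-0.8, -0.8, -0.1]
finger_gap: 0.749
```

move_arm --pt "0 0 0 0 25" --pt "0 0 0 0 25" --pt "0 0 0 0 25" --pt "0 0 0 0 25" --pt "0 0 -0.01 0 25" --pt "0 0 -0.06 0 25" --pt "0 0 -0.13 0 25" --pt "0 0 -0.2 0 25" --force 40

```text
t: 15.68
tcp_pos: [0.6027, -0.3283, 0.104]
tool_rot: [0.784, 0.621, -0.0, -0.002]
force: [0.1, -0.2, -1.5]
finger_gap: 0.48
```

```bash
python3 plan.py .4932,.1663,.12 ;python3 - <<'E'
from h import *
for n in("side",):
    p,d=manip.snapshot(n); cv2.imwrite(f"pics/{n}4.png",p[:,:,::-1])
E
```

```text
t 15.68 tcp [ 0.6027 -0.3283  0.104 ] phi -13.2 q6 -0.43 gap 0.48 F [ 0.1 -0.2 -1.5] tiltxy [-0.003   0.0023]
.4932,.1663,.12 -> [ 1.1414 -0.5487 -0.0363] twist 0
```

View pics/side4.png

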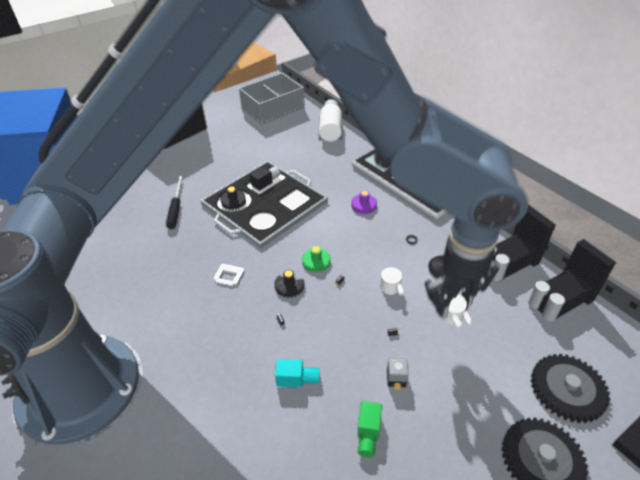

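move_arm --pt "0.1 -0.05 -0.05 0 25" --pt "0.7 -0.34 -0.05 0 25" --pt "0.7 -0.34 -0.05 0 25" --pt "0.7 -0.34 -0.05 0 25" --pt "0.7 -0.34 -0.05 0 25" --pt "0.7 -0.34 -0.05 0 25" --pt "0.7 -0.34 -0.05 0 25" --pt "0.7 -0.34 -0.05 0 25"

```text
t: 16.4
tcp_pos: [0.5324, -0.0213, 0.1243]
tool_rot: [0.783, 0.622, -0.001, -0.002]
force: [0.1, -0.0, 0.1]
finger_gap: 0.477
```

```bash
python3 plan.py .4932,.1663,.11
```

```text
t 16.4 tcp [ 0.5324 -0.0213  0.1243] phi -13.1 q6 -0.02 gap 0.477 F [ 0.1 -0.   0.1] tiltxy [-0.0035  0.0018]
.4932,.1663,.11 -> [ 0.4347 -0.2012  0.0369] twist 0
```

move_arm --pt "0.43 -0.2 0.03 0 25" --pt "0.43 -0.2 0.03 0 25" --pt "0.43 -0.2 0.03 0 25" --pt "0.43 -0.2 0.03 0 25" --pt "0.43 -0.2 0.03 0 25" --pt "0.43 -0.2 0.03 0 25" --pt "0.43 -0.2 0.03 0 25" --pt "0.43 -0.2 0.03 0 25"

```text
t: 17.07
tcp_pos: [0.4969, 0.16, 0.1125]
tool_rot: [0.783, 0.621, 0.0, 0.0]
force: [-1.0, 0.0, -0.4]
finger_gap: 0.477
```

```bash
python3 plan.py .4932,.1663,.032
```

```text
t 17.07 tcp [0.4969 0.16   0.1125] phi -13.2 q6 0.33 gap 0.477 F [-1.   0.  -0.4] tiltxy [ 0.0005 -0.0003]
.4932,.1663,.032 -> [ 0.0134 -0.0127  0.2011] twist 0
```

move_arm --pt "0.013 -0.012 0.0 0 25" --pt "0.013 -0.012 0.05 0 25" --pt "0.013 -0.012 0.1 0 25" --pt "0.013 -0.012 0.14 0 25" --pt "0.013 -0.012 0.17 0 25" --pt "0.013 -0.012 0.19 0 25" --pt "0.013 -0.012 0.197 0 25" --pt "0.013 -0.012 0.197 0 25"

```text
t: 17.73
tcp_pos: [0.4932, 0.1657, 0.0335]
tool_rot: [0.784, 0.621, -0.0, -0.0]
force: [-0.3, -0.6, -1.4]
finger_gap: 0.476
```

```bash
python3 plan.py .4932,.1663,.032
```

```text
t 17.73 tcp [0.4932 0.1657 0.0335] phi -13.3 q6 0.34 gap 0.476 F [-0.3 -0.6 -1.4] tiltxy [-0.0006 -0.0002]
.4932,.1663,.032 -> [ 0.0015 -0.0003  0.0037] twist 0
```

move_arm --pt "0 0 0.005 0 25" --pt "0 0 0.005 0 25" --pt "0 0 0.005 0 70" --pt "0 0 0.005 0 70" --pt "0 0 0.005 0 70" --pt "0 0 0.0 0 70" --pt "0 0 -0.08 0 75" --pt "0 0 -0.2 0 75"

```text
t: 18.4
tcp_pos: [0.4906, 0.166, 0.1051]
tool_rot: [0.784, 0.621, -0.004, -0.002]
force: [1.1, -0.1, 0.5]
finger_gap: 0.751
```

```bash
python3 plan.py .468,-.3345,.12,-41
```

```text
t 18.4 tcp [0.4906 0.166  0.1051] phi -13.2 q6 0.34 gap 0.751 F [ 1.1 -0.1  0.5] tiltxy [-0.0086 -0.0009]
.468,-.3345,.12,-41 -> [-1.2313  0.2303 -0.0356] twist 0.971
```

move_arm --pt "-0.75 0.14 -0.03 0.5 75" --pt "-0.75 0.14 -0.03 0.5 75" --pt "-0.75 0.14 -0.03 0.5 75" --pt "-0.75 0.14 -0.03 0.5 75" --pt "-0.75 0.14 -0.03 0.5 75" --pt "-0.75 0.14 -0.03 0.5 75" --pt "-0.75 0.14 -0.03 0.5 75" --pt "-0.75 0.14 -0.03 0.5 75"

```text
t: 19.07
tcp_pos: [0.4804, -0.1442, 0.1198]
tool_rot: [0.856, 0.517, 0.001, 0.002]
force: [0.6, 0.1, -0.6]
finger_gap: 0.749
```

```bash
python3 plan.py .468,-.3345,.11,-41; python3 - <<'E'
from h import *
p,d=manip.snapshot("side"); cv2.imwrite("pics/side5.png",cv2.resize(p[140:260,180:350,::-1],None,fx=4.5,fy=4.5,interpolation=cv2.INTER_CUBIC))
E
```

```text
t 19.07 tcp [ 0.4804 -0.1442  0.1198] phi -27.7 q6 -0.03 gap 0.749 F [ 0.6  0.1 -0.6] tiltxy [ 0.0036 -0.0033]
.468,-.3345,.11,-41 -> [-0.4355  0.1938  0.026 ] twist 0.463
```

View pics/side5.png

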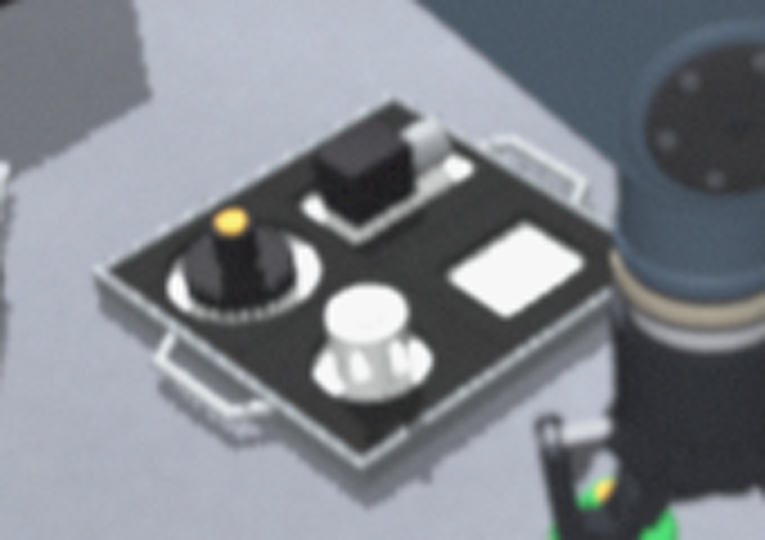

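Three are seated in their pockets. Now the valve.

move_arm --pt "-0.43 0.19 0.026 0.46 75" --pt "-0.43 0.19 0.026 0.46 75" --pt "-0.43 0.19 0.026 0.46 75" --pt "-0.43 0.19 0.026 0.46 75" --pt "-0.43 0.19 0.026 0.46 75" --pt "-0.43 0.19 0.026 0.46 75" --pt "-0.43 0.19 0.026 0.46 75" --pt "-0.43 0.19 0.026 0.46 75"

```text
t: 19.78
tcp_pos: [0.4667, -0.3243, 0.1085]
tool_rot: [0.909, 0.417, -0.0, -0.001]
force: [-0.4, 0.3, 0.0]
finger_gap: 0.752
```

```bash
python3 plan.py .468,-.3345,.025,-41
```

```text
t 19.78 tcp [ 0.4667 -0.3243  0.1085] phi -40.7 q6 -0.09 gap 0.752 F [-0.4  0.3  0. ] tiltxy [-0.0015  0.0022]
.468,-.3345,.025,-41 -> [-0.0173  0.0197  0.2086] twist 0.012
```

move_arm --pt "-0.016 0.018 0.0 0.01 75" --pt "-0.016 0.018 0.05 0.01 75" --pt "-0.016 0.018 0.1 0.01 75" --pt "-0.016 0.018 0.14 0.01 75" --pt "-0.016 0.018 0.17 0.01 75" --pt "-0.016 0.018 0.2 0.01 75" --pt "-0.016 0.018 0.207 0.01 75" --pt "-0.016 0.018 0.207 0.01 75"

```text
t: 20.45
tcp_pos: [0.4683, -0.3349, 0.0252]
tool_rot: [0.91, 0.415, -0.0, -0.001]
force: [0.6, -0.5, 0.1]
finger_gap: 0.746
```

```bash
python3 plan.py .468,-.3345,.025,-41
```

```text
t 20.45 tcp [ 0.4683 -0.3349  0.0252] phi -40.9 q6 -0.1 gap 0.746 F [ 0.6 -0.5  0.1] tiltxy [-0.0012  0.0013]
.468,-.3345,.025,-41 -> [ 0.0002 -0.0013  0.0005] twist 0.003
```

move_arm --pt "0 0 0 0 20" --pt "0 0 0 0 20" --pt "0 0 0 0 20" --pt "0 0 0 0 20" --pt "0 0 -0.01 0 20" --pt "0 0 -0.06 0 20" --pt "0 0 -0.13 0 20" --pt "0 0 -0.22 0 20" --force 60

```text
t: 21.12
tcp_pos: [0.4668, -0.3341, 0.1129]
tool_rot: [0.91, 0.415, -0.001, -0.003]
force: [0.8, -0.6, -1.4]
finger_gap: 0.394
```

```bash
python3 plan.py .5985,.1845,.12,-80.5
```

```text
t 21.12 tcp [ 0.4668 -0.3341  0.1129] phi -41.0 q6 -0.1 gap 0.394 F [ 0.8 -0.6 -1.4] tiltxy [-0.0044  0.0046]
.5985,.1845,.12,-80.5 -> [ 1.1946 -0.6019 -0.0131] twist 1.379
```

move_arm --pt "0.7 -0.35 -0.03 0.7 20" --pt "0.7 -0.35 -0.03 0.7 20" --pt "0.7 -0.35 -0.03 0.7 20" --pt "0.7 -0.35 -0.03 0.7 20" --pt "0.7 -0.35 -0.03 0.7 20" --pt "0.7 -0.35 -0.03 0.7 20" --pt "0.7 -0.35 -0.03 0.7 20" --pt "0.7 -0.35 -0.03 0.7 20"

```text
t: 21.78
tcp_pos: [0.5461, -0.0284, 0.1263]
tool_rot: [0.968, 0.251, -0.0, -0.001]
force: [-0.2, -0.8, -0.8]
finger_gap: 0.39
```

```bash
python3 plan.py .5985,.1845,.12,-80.5
```

```text
t 21.78 tcp [ 0.5461 -0.0284  0.1263] phi -60.9 q6 0.8 gap 0.39 F [-0.2 -0.8 -0.8] tiltxy [-0.0006  0.0012]
.5985,.1845,.12,-80.5 -> [ 0.3734 -0.4014  0.0164] twist 0.684
```

move_arm --pt "0.37 -0.39 0.015 0.68 20" --pt "0.37 -0.39 0.015 0.68 20" --pt "0.37 -0.39 0.015 0.68 20" --pt "0.37 -0.39 0.015 0.68 20" --pt "0.37 -0.39 0.015 0.68 20" --pt "0.37 -0.39 0.015 0.68 20" --pt "0.37 -0.39 0.015 0.68 20" --pt "0.37 -0.39 0.015 0.68 20"

```text
t: 22.45
tcp_pos: [0.5994, 0.1763, 0.1197]
tool_rot: [0.996, 0.084, -0.001, 0.0]
force: [-0.1, -0.3, -0.9]
finger_gap: 0.386
```

```bash
python3 plan.py .5985,.1845,.033,-80.5
```

```text
t 22.45 tcp [0.5994 0.1763 0.1197] phi -80.4 q6 1.51 gap 0.386 F [-0.1 -0.3 -0.9] tiltxy [-0.0013 -0.0008]
.5985,.1845,.033,-80.5 -> [ 0.0014 -0.0207  0.2167] twist 0.005
```

move_arm --pt "0.001 -0.02 0.0 0 20" --pt "0.001 -0.02 0.06 0 20" --pt "0.001 -0.02 0.11 0 20" --pt "0.001 -0.02 0.15 0 20" --pt "0.001 -0.02 0.18 0 20" --pt "0.001 -0.02 0.2 0 20" --pt "0.001 -0.02 0.213 0 20" --pt "0.001 -0.02 0.213 0 20"

```text
t: 23.12
tcp_pos: [0.5994, 0.183, 0.0348]
tool_rot: [0.997, 0.082, -0.0, 0.0]
force: [-0.5, -0.3, -1.8]
finger_gap: 0.39
```

```bash
python3 plan.py .5985,.1845,.033,-80.5
```

```text
t 23.12 tcp [0.5994 0.183  0.0348] phi -80.6 q6 1.52 gap 0.39 F [-0.5 -0.3 -1.8] tiltxy [-0.0003 -0.0002]
.5985,.1845,.033,-80.5 -> [-0.0017 -0.004   0.0046] twist -0.002
```

move_arm --pt "0 -0.003 0.005 0 20" --pt "0 -0.003 0.005 0 20" --pt "0 -0.003 0.005 0 62" --pt "0 -0.003 0.005 0 62" --pt "0 -0.003 0.005 0 62" --pt "0 -0.003 0.0 0 62" --pt "0 -0.003 -0.08 0 65" --pt "0 -0.003 -0.2 0 65"

```text
t: 23.78
tcp_pos: [0.596, 0.1846, 0.1055]
tool_rot: [0.997, 0.083, -0.005, 0.0]
force: [1.0, 0.9, 0.9]
finger_gap: 0.648
```

move_arm --pt "0 0.4 -0.2 0 65" --pt "0 0.6 -0.2 0 65" --pt "0 0.6 -0.2 0 65" --pt "0 0.6 -0.2 0 65" --pt "0 0.6 -0.2 0 65" --pt "0 0.6 -0.2 0 65" --pt "0 0.6 -0.2 0 65" --pt "0 0.6 -0.2 0 65"

```text
t: 24.45
tcp_pos: [0.6399, -0.0548, 0.1897]
tool_rot: [0.997, 0.081, 0.002, 0.0]
force: [0.4, 0.5, -0.5]
finger_gap: 0.652
```

```bash
cat > chk.py <<'E'
from ov import *
d=np.radians;a=d(9.5)
for n in("top","side"):
    p,_=manip.snapshot(n);cv2.imwrite(f"pics/{n}6.png",p[:,:,::-1])
c=dict(g=(.475,.272),f=(.493,.166),s=(.581,.290),v=(.5985,.1845))
P=[circ(c["g"],.012,.047),circ(c["g"],.032,.021),circ(c["f"],.021,.047),box(np.array(c["s"]),a,-.039,.009,-.018,.018,.047),box(np.array(c["v"]),a,-.017,.017,-.017,.017,.051)]
draw("top","pics/top6.png",P,(150,170,130,125),4.8,"pics/o6t.png")
draw("side","pics/side6.png",P,(190,140,150,120),5,"pics/o6s.png")
E
python3 chk.py; python3 plan.py
```

```text
t 24.55 tcp [ 0.638  -0.0511  0.188 ] phi -80.5 q6 1.15 gap 0.652 F [0.3 0.1 0.8] tiltxy [-0.0015  0.0012]
```

View pics/o6t.png

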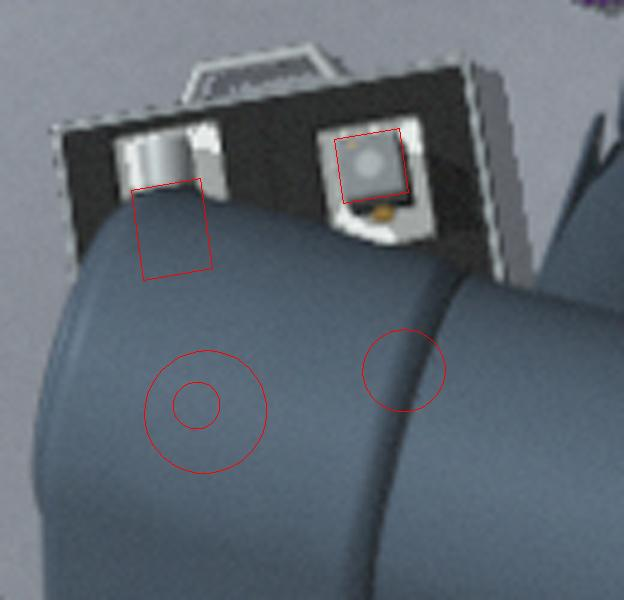

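View pics/o6s.png

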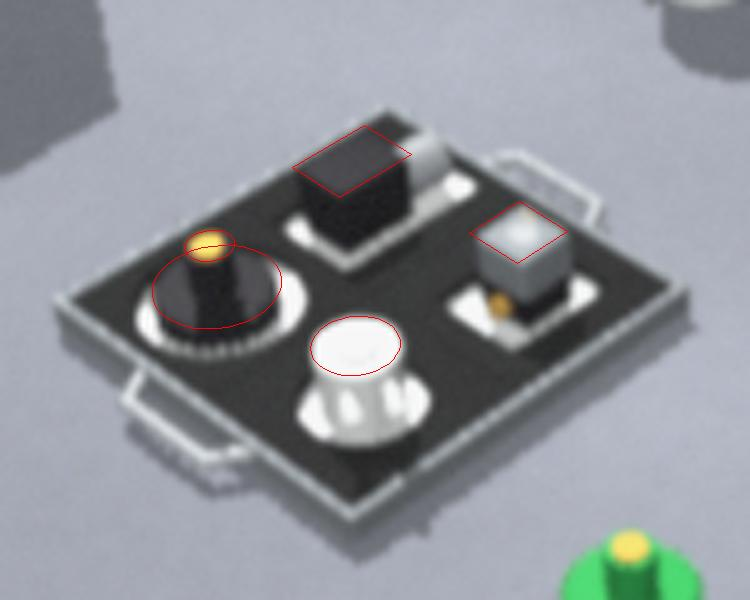

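View pics/top6.png

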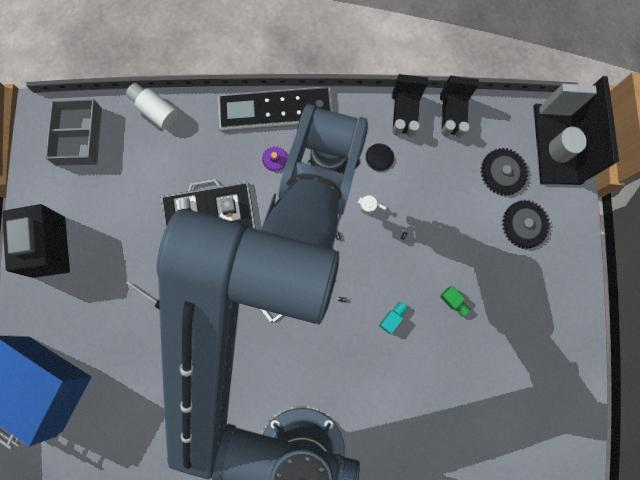

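move_arm --pt "0 0.7 -0.1 0 65" --pt "0 0.7 -0.1 0 65" --pt "0 0.7 -0.1 0 65" --pt "0 0.7 -0.1 0 65" --pt "0 0.7 -0.1 0 65" --pt "0 0.7 -0.1 0 65" --pt "0 0.7 -0.1 0 65" --pt "0 0.7 -0.1 0 65"

```text
t: 25.22
tcp_pos: [0.6859, -0.3334, 0.2282]
tool_rot: [0.997, 0.081, 0.001, 0.002]
force: [0.4, 0.2, 0.3]
finger_gap: 0.653
```

```bash
python3 chk.py; python3 plan.py; python3 - <<'E'
import cv2,numpy as np
for n,bs in(("top",((296,253,40,40),(350,185,45,35))),("side",((270,262,40,40),(375,262,40,40)))):
    a=cv2.imread(f"pics/{n}0.png",0).astype(np.float32);b=cv2.imread(f"pics/{n}6.png",0).astype(np.float32)
    for x,y,w,h in bs: print(n,(x,y),[round(v,2) for v in cv2.phaseCorrelate(a[y:y+h,x:x+w],b[y:y+h,x:x+w])[0]],np.abs(a-b)[y:y+h,x:x+w].mean().round(1))
E
```

```text
t 25.32 tcp [ 0.6849 -0.3267  0.2269] phi -80.5 q6 0.81 gap 0.651 F [0.9 0.4 0.1] tiltxy [-0.0018  0.0024]
top (296, 253) [19.22, -2.3] 41.7
top (350, 185) [14.71, -10.87] 47.4
side (270, 262) [0.0, 0.09] 6.6
side (375, 262) [0.03, -0.04] 7.8
```

View pics/o6t.png

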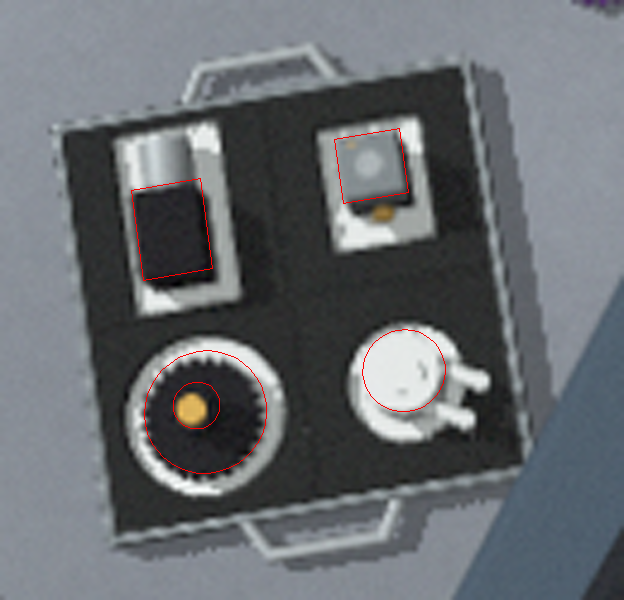

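View pics/side6.png

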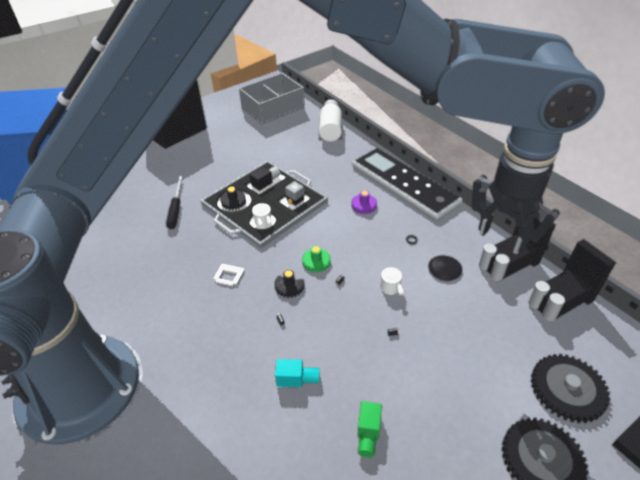

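move_arm --pt "0 0 0 0 65" --pt "0 0 0 0 65" --pt "0 0 0 0 65" --pt "0 0 0 0 65" --pt "0 0 0 0 65" --pt "0 0 0 0 65" --pt "0 0 0 0 65" --pt "0 0 0 0 65"

```text
t: 25.98
tcp_pos: [0.685, -0.3279, 0.2286]
tool_rot: [0.997, 0.083, 0.0, 0.0]
force: [-0.4, -0.3, 0.0]
finger_gap: 0.649
```

```bash
python3 -c "
from station import manip
print(manip.sense()['force']);print(manip.sign_off())"
```

```text
[-0.39251664 -0.27176052  0.01642745]
the job is handed in; nothing more can be done
None
```

I packed all four parts and handed the job in at about 26 s; no verdict was reported. The sound gear is in the large round pocket, the two-nozzle flow meter in the small round one, the spout lengthwise in the long one, and the valve in the short one.

**Fit in the pockets:** After the last placing, part outlines drawn at the pocket centres on both camera pictures matched all four parts to within a few millimetres. All four look upright and flat. I judged tilt and height from these pictures and the release heights, not by a separate measurement.

**Broken parts:** The broken gear and the one-nozzle flow meter show a shift of under 0.1 pixel in the side camera between the first and last pictures. The same check in the top camera was useless for both because the arm blocked the view.

**Disagreement:** Heights triangulated from the two cameras mostly came out 1 to 4 mm lower than the stated ones. The top camera's depth readings scattered by up to about 5 mm. I therefore set the grasp and release heights from the stated sizes.

**Robot:** At hand-in the gripper was empty and stood clear, with forces of about zero.

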